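# Drain a sorting tile and rack it

## Robot

A 6-joint arm with a two-finger parallel gripper is mounted at the origin on the work surface. World frame = base frame: x ahead of the robot, y to its left, z up, the work surface at z = 0. Lengths are in m, angles in degrees, forces in N, time in s.
With the tool pointing down it reaches from about 0.325 to 0.85 m from the base axis. Payload 15.5 kg.
Tool frame: the origin (TCP) lies at the very end of the fingers, on their centre line; the grasp point (between the pads) lies arm.grip_depth behind it (arm.grip_depth is the distance from the TCP to the grasp point, in m); z points along the fingers, y is the line along which they close (so a half turn about z gives the same grasp; the last joint's range is limited). The gripper opens to 91 mm and grips with 3 to 60 N. Pads are 32 mm wide; open, the fingers measure 118 mm over their backs; the gripper's body (76 mm by 178 mm) begins 60 mm behind the grasp point.
Start: joints at [65.231, 28.281, 77.091, -0, 74.628, -5.472], TCP at [0.207, 0.59, 0.214] pointing down, gripper open.
Joint ranges: [-166.48, 166.48], [-47.26, 123.95], [12.59, 153.08], [-70.14, 250.14], [6.76, 159.57], [-176.63, 176.63]. Speed limits (degrees/s): [108.29, 108.29, 147.25, 172.46, 172.46, 172.46].

## Interface

Orientations are given as a 3x3 rotation matrix whose columns are the frame's x, y, z axes.
In Python, from rig import arm, monitor, kin, snapshot, get_calibration gives the robot as it stands (arm), with the cameras as plain functions, the readings (monitor) and the kinematics (kin). Calls block until the motion is done:
- arm.move_to(position, orientation): joint-space move of the TCP to a pose.
- arm.move_l(position, orientation=None, feed=0.15): straight line of the TCP; orientation=None keeps the orientation; feed is the mean speed in m/s.
- arm.move_joints(angles): joint-space move.
- arm.grip(opening): finger opening in m; the grip force is fixed at half the most; returns when the fingers have stopped.
- arm.sleep(seconds).
- kin.solve_ik(position, orientation): joint angles nearest the present ones, or None.
- snapshot(name): name is "side" or "top" or "wrist"; returns the picture (384x512x3 uint8, red, green, blue); there is no depth.
- get_calibration(name): a dict with "intrinsics" (3x3 intrinsics, pixels), "k1" (the pictures are not rectified: a ray, as slopes to the right and down, at radius r is drawn at 1 + k1 r^2 times it, then the intrinsics apply), "cam_to_world" (4x4, takes a point from camera to world coordinates). Camera axes: x right, y down, z forward; pixel columns grow to the right and rows downward; lengths in m; the calibration is good to about 2 mm. A picture is of the moment at which its call begins: read the wrist's pose just before it. get_calibration takes no time and is no camera call; for the wrist camera it gives the pose at the moment of the call.
A pose or a line that the arm cannot do raises arm.Unreachable and nothing moves.
- arm.sign_off(): hands the job in; it is judged then, once.
Readings, each from a call of its own:
- monitor.current_t(): time.
- monitor.current_joint_positions(): joint angles.
- monitor.current_dq(): joint speeds.
- monitor.current_tau(): joint torques, N m.
- monitor.current_ee_pos(): TCP position.
- monitor.current_tool_rot(): TCP orientation.
- monitor.current_force(): force on the tool from outside, world axes, zero at the start.
- monitor.current_torque(): the same for the moment, N m.
- monitor.current_width(): finger opening in m.
- monitor.current_grasp_force(): force on a finger pad.
Only numpy, scipy, OpenCV 4.12 (cv2) and the standard library are available. Lean on these libraries where they do the work, as an engineer would, in place of code of your own. Each camera call takes 0.05 s, during which the arm holds its last target. There are 200 camera calls.

## Task

Pick the orange sorting tile off the bench, lean it lengthwise on the sloping drain rest with its lower end against the yellow lip, and let go of it there. Then take it again by its upper end and stand it on end in the empty slot of the white drying rack, all the way down and released. Leave the blue tile, the wash bottle and the jar where they are.

Things in the scene. Friction and masses are not known exactly. Their poses are not given: they have to be found in the camera images.
- orange_tile: The tile to rack: rigid orange plastic plate with white grid lines, 120 x 60 x 8 mm, about 70 g (varies). Origin at its centre; x along the 120 mm length, y along the 60 mm width, z along the 8 mm thickness. Starts lying flat on the bench (origin 4 mm above it). It is the same either way round and either face up.
- blue_tile: Bystander: an identical tile but blue, lying flat on the bench. Leave it.
- rest: Drain rest, fixed, rigid. Origin on the bench under it, z up; slope rises to its +x at 45 degrees. Dark base 130 (x -60 to +70) x 80 x 8 mm; two steel rails 70 mm long, 36 mm wide overall: the tile overhangs them 12 mm per side and its upper 50 mm stick out free. Yellow lip at the low end, 36 mm wide, 10 mm proud of the rails, square to them. Post under the rails at x -10 to +2, up to 50 mm high.
- rest_lip (a point): Point on the drain rest where the rails' upper surface meets the yellow lip, in the middle of the width: in the rest's frame (-40, 0, 25) mm.
- rest_tile (a point): Where the centre of the tile is when it lies properly on the rest: 60 mm up the slope from rest_lip and 4 mm square off the rails; in the rest's frame (-0.4, 0, 70.3) mm.
- rack: White drying rack, fixed. Origin on the bench under its centre, z up. Base 140 (x) x 90 (y) x 10 mm; two open-ended slots along its y: x = -30 empty, x = +30 mm holding a white tile on end (part of the rack, top 130 mm over the bench). Each slot: two grey walls 80 mm long, 4 mm thick, from 10 to 60 mm over the bench, 16 mm apart inside.
- rack_slot (a point): Middle of the floor of the empty slot, in the rack's frame (-30, 0, 10) mm. A tile standing on end there has its centre 60 mm above this point, its length vertical, its thickness along the rack's x and its width along the rack's y.
- wash_bottle: Bystander: white wash bottle with red cap, loose, 64 mm across, 200 mm tall. Origin under its centre.
- jar: Bystander: clear specimen jar with a green lid, loose, 60 mm across, 75 mm tall. Origin under its centre.

How it is judged (in metres and radians):
On the way:
1. The orange tile leans lengthwise on the drain rest, at its slope, lower end at the lip, let go of and still (distance between orange_tile and rest_tile below 0.015 m and angle between the y axis of orange_tile and the y axis of rest, either way round below 0.25 rad and angle between the x axis of orange_tile and the z axis of rest, either way round between 0.65 and 0.92 rad and contact force between orange_tile and the arm below 0.05 N and contact force between orange_tile and the fingers below 0.05 N and linear speed of orange_tile below 0.02 m/s), for 0.3 s.
At the end, for the whole second after the job is handed in: Orange tile released, on end in the empty slot: length within 0.25 rad of vertical, width within 0.3 rad of the slot, centre within 16 mm across, 20 mm along and 54 to 66 mm above the slot floor's middle; blue tile within 20 mm, bottle and jar within 30 mm of their starts (angle between the x axis of orange_tile and the z axis of rack, either way round below 0.25 rad and angle between the y axis of orange_tile and the y axis of rack, either way round below 0.3 rad and x of orange_tile in the frame of rack_slot between -0.016 and 0.016 m and y of orange_tile in the frame of rack_slot between -0.02 and 0.02 m and z of orange_tile in the frame of rack_slot between 0.054 and 0.066 m and contact force between orange_tile and the fingers below 0.05 N and distance of blue_tile from where it was at the start of the episode below 0.02 m and distance of each of wash_bottle, jar from where it was at the start of the episode below 0.03 m); the robot touches nothing.
It fails at once if the blue tile is moved more than 20 mm (distance of blue_tile from where it was at the start of the episode above 0.02 m).
It fails at once if the wash bottle is moved more than 30 mm or tipped (distance of wash_bottle from where it was at the start of the episode above 0.03 m or angle between wash_bottle's own z axis and vertical above 0.5 rad).
It fails at once if the jar is moved more than 30 mm or tipped (distance of jar from where it was at the start of the episode above 0.03 m or angle between jar's own z axis and vertical above 0.5 rad).
It also fails if it takes over 59 s, if anything falls off the work surface, if the arm or the gripper's body presses on something with over 40 N, if the wrist force passes 120 N, or if a joint passes its speed limit or range.

## Working session

There is one attempt and no reset: what is moved stays moved. The work goes in short steps, each a Python script; the robot and the scene stay as the last script left them, time stands still between calls to the robot, and variables do not carry over. Pictures are saved under pics/ and viewed, at most 10 in all, crops included, and the job is handed in when it is done.

```bash
ls; mkdir -p pics; python3 - <<'E'
from rig import arm, monitor, kin, snapshot, get_calibration
import cv2,numpy as np
for n in("top","side"):
    im=snapshot(n); cv2.imwrite(f"pics/{n}0.png",im[...,::-1]); cv2.imwrite(f"pics/{n}0b.png",cv2.resize(im[...,::-1],(800,600),interpolation=cv2.INTER_CUBIC))
    c=get_calibration(n); print(n,c)
print(arm.grip_depth,monitor.current_t())
E
```

```text
pics
rig.py
top {'intrinsics': array([[368.19114006,   0.        , 253.97800741],
       [  0.        , 368.19114006, 187.98995827],
       [  0.        ,   0.        ,   1.        ]]), 'k1': -0.02123269700334131, 'cam_to_world': array([[ 0.0085085 , -0.99509652,  0.09854196,  0.49682108],
       [-0.99995659, -0.00809263,  0.00461917, -0.01751452],
       [-0.00379906, -0.09857698, -0.99512218,  1.05956047],
       [ 0.        ,  0.        ,  0.        ,  1.        ]])}
side {'intrinsics': array([[442.87258155,   0.        , 257.87532255],
       [  0.        , 442.87258155, 187.51690066],
       [  0.        ,   0.        ,   1.        ]]), 'k1': -0.17752245670315578, 'cam_to_world': array([[ 0.86990864, -0.2589884 ,  0.41974275,  0.150041  ],
       [-0.49320691, -0.46097919,  0.73772971, -0.83566359],
       [ 0.00242924, -0.84877747, -0.52874465,  0.65157846],
       [ 0.        ,  0.        ,  0.        ,  1.        ]])}
0.0188 0.1
```

View pics/top0b.png

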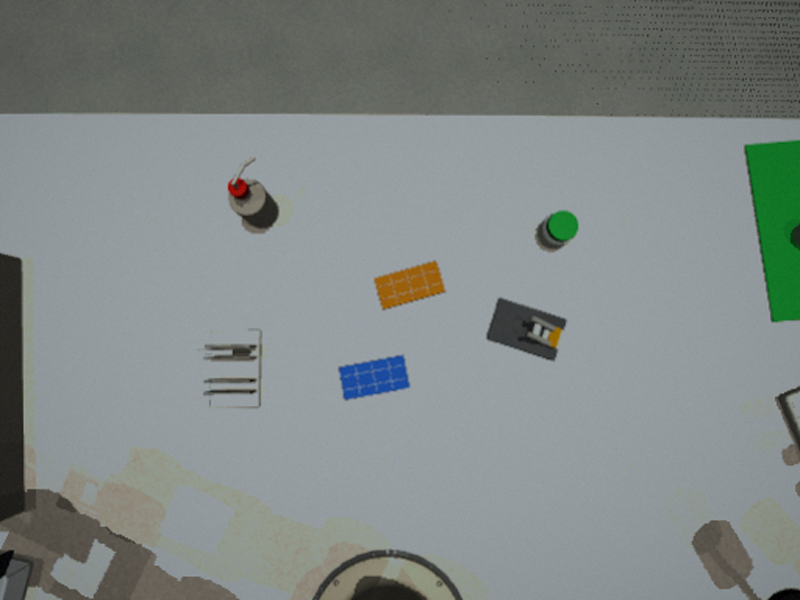

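View pics/side0b.png

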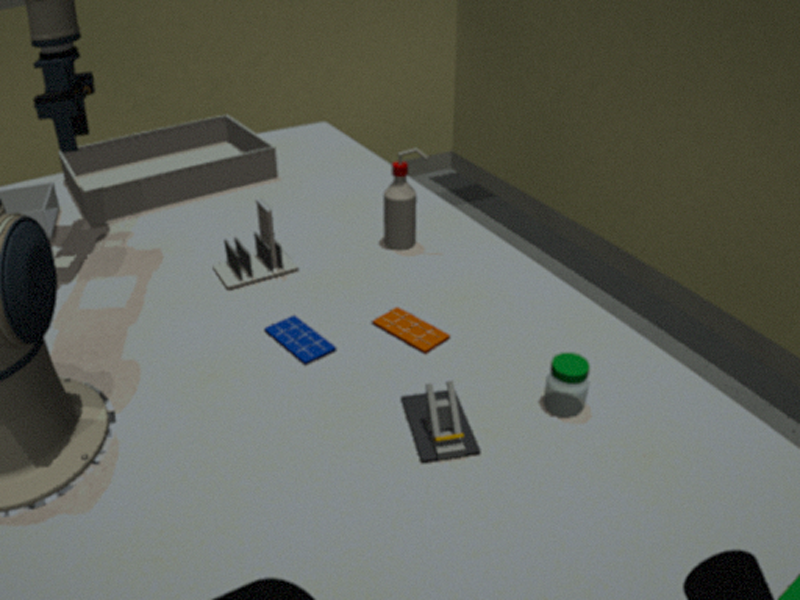

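The top view (800 px frame) shows the orange tile at (410,285), blue at (374,377), the rest at (525,330) with its lip to the right (slope rising towards world +y), and the rack at (232,368) with its slots along world y and the white tile on the far side. The side view agrees. Next: tile pose by colour, then wrist views over the rest and the rack.

```bash
cat > h.py <<'E'
from rig import arm, monitor, kin, snapshot, get_calibration
import cv2,numpy as np
def pix2w(c,uv,z):
    p=cv2.undistortPoints(np.array(uv,float).reshape(-1,1,2),c["intrinsics"],np.array([c["k1"],0,0,0.]))[:,0]
    T=c["cam_to_world"]; d=np.c_[p,np.ones(len(p))]@T[:3,:3].T
    return T[:3,3]+d*((z-T[2,3])/d[:,2])[:,None]
def w2pix(c,P):
    T=np.linalg.inv(c["cam_to_world"])
    return cv2.projectPoints(np.array(P,float).reshape(-1,3),cv2.Rodrigues(T[:3,:3])[0],T[:3,3],c["intrinsics"],np.array([c["k1"],0,0,0.]))[0][:,0]
def seg(im,lo,hi,smin=120):
    h=cv2.cvtColor(im,cv2.COLOR_RGB2HSV); m=cv2.inRange(h,(lo,smin,60),(hi,255,255))
    m=cv2.morphologyEx(m,cv2.MORPH_CLOSE,np.ones((5,5)))
    return max(cv2.findContours(m,0,1)[0],key=cv2.contourArea)
def tool(z,y):
    z=np.array(z,float);y=np.array(y,float);z/=np.linalg.norm(z);y/=np.linalg.norm(y)
    return np.c_[np.cross(y,z),y,z]
def tile_pose(c,im,lo,hi,z=.008):
    W=pix2w(c,seg(im,lo,hi).reshape(-1,2),z)[:,:2]*1000
    (cx,cy),(w,h),a=cv2.minAreaRect(W.astype(np.float32))
    if w<h:a+=90;w,h=h,w
    return cx,cy,w,h,a
E
python3 - <<'E'
from h import *
c=get_calibration("top"); im=cv2.imread("pics/top0.png")[...,::-1].copy()
print("orange",tile_pose(c,im,8,22)); print("blue",tile_pose(c,im,105,130))
s=512/800
for n,p,z in(("rest base corners",[[500,299],[566,319],[554,360],[488,339]],.008),("rack base",[[260,329],[261,407],[211,407]],.01)):
    print(n,pix2w(c,np.array(p)*s,z).round(4).tolist())
for q in ((.44,-.2,.33),(.4,.27,.33)):
    print(q, kin.solve_ik(q,tool((0,0,-1),(0,1,0))), kin.solve_ik(q,tool((0,0,-1),(1,0,0))))
R=monitor.current_tool_rot(); T=get_calibration("wrist")["cam_to_world"]
print("cam in tool",(R.T@(T[:3,3]-monitor.current_ee_pos())).round(3),(R.T@T[:3,:3]).round(2),get_calibration("wrist")["intrinsics"])
E
```

```text
orange (618.4845581054688, -34.610076904296875, 118.20645141601562, 58.43021011352539, 106.46221542358398)
blue (449.3730773925781, 28.557693481445312, 118.46221923828125, 58.499412536621094, 101.2343397140503)
rest base corners [[0.5928, -0.202, 0.008], [0.557, -0.3226, 0.008], [0.4822, -0.2993, 0.008], [0.5194, -0.1795, 0.008]]
rack base [[0.534, 0.2367, 0.01], [0.3935, 0.2306, 0.01], [0.3925, 0.3212, 0.01]]
(0.44, -0.2, 0.33) [-3.15273149e+01  1.07104635e+01  8.57403670e+01 -2.54444375e-14
  8.35491695e+01 -1.21527315e+02] [-3.15273149e+01  1.07104635e+01  8.57403670e+01 -2.54444375e-14
  8.35491695e+01 -3.15273149e+01]
(0.4, 0.27, 0.33) [ 2.69252984e+01  1.06445264e+01  8.58260795e+01 -2.54444375e-14
  8.35293942e+01 -6.30747016e+01] [ 2.69252984e+01  1.06445264e+01  8.58260795e+01 -2.54444375e-14
  8.35293942e+01  2.69252984e+01]
cam in tool [ 0.08 -0.   -0.17] [[ 0.   -0.96 -0.28]
 [ 1.    0.   -0.  ]
 [ 0.   -0.28  0.96]] [[286.8772696    0.         257.74877828]
 [  0.         286.8772696  191.50659863]
 [  0.           0.           1.        ]]
```

```bash
python3 - <<'E'
from h import *
import pickle
D={}
for n,p,y in (("rack",(.464,.278,.22),(0,1,0)),("orange",(.618,-.035,.2),(.96,.28,0)),("rest",(.535,-.25,.2),(1,0,0))):
    R=tool((0,0,-1),y); 
    Q=[r for r in (R,R@np.diag([-1,-1,1])) if kin.solve_ik(p,r) is not None]
    R=min(Q,key=lambda r:abs(kin.solve_ik(p,r)[5]))
    arm.move_to(p,R); arm.sleep(.2)
    c=get_calibration("wrist"); im=snapshot("wrist"); D[n]=(c,im)
    cv2.imwrite(f"pics/w_{n}.png",cv2.resize(im[...,::-1],(800,600),interpolation=cv2.INTER_CUBIC))
    print(n,monitor.current_t(),c["cam_to_world"][:3,3])
pickle.dump(D,open("d.pkl","wb"))
c,im=D["orange"];print(tile_pose(c,im,8,22))
E
```

```text
rack 1.85 [0.38370134 0.27848728 0.39040718]
orange 3.4167 [0.59535952 0.04276764 0.37062242]
rest 4.5833 [ 0.53549435 -0.16883737  0.37043822]
(618.7701416015625, -34.68986511230469, 118.5968017578125, 59.66828155517578, 106.39640045166016)
```

View pics/w_rack.png

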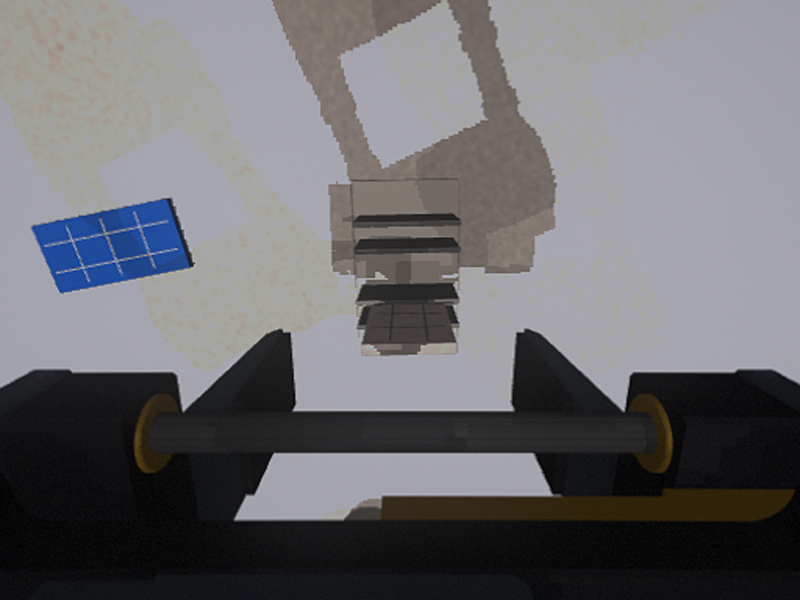

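View pics/w_rest.png

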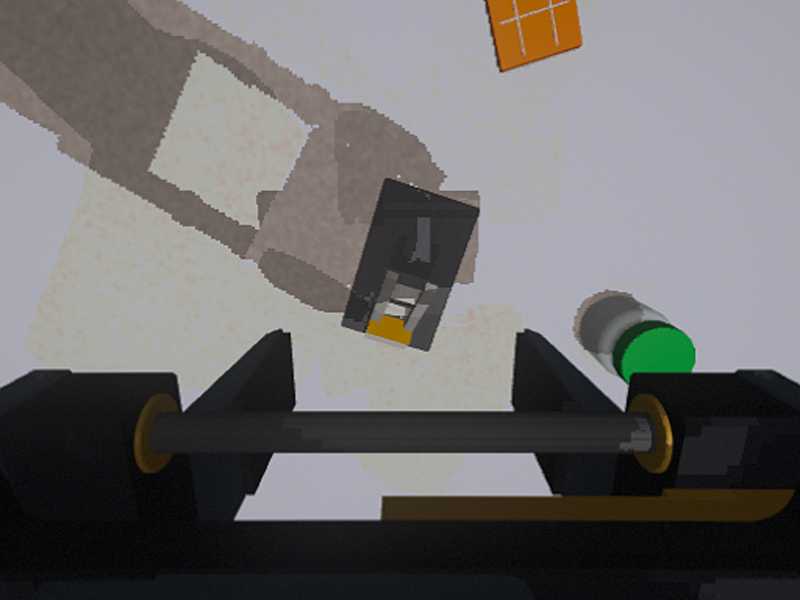

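The wrist views show the rack (base edge at rows 180 to 352, empty slot between dark walls at rows ~218 and ~243) and the rest (base corners (387,179), (479,210), (428,350), (342,325), lip at (390,330)). I'll enlarge both for exact reading.

```bash
python3 - <<'E'
import cv2,pickle,numpy as np
D=pickle.load(open("d.pkl","rb"))
# native crops: rack cols 205-305 rows 105-235 ; rest cols 210-310 rows 105-235 ; x4.5
a=[cv2.resize(D[n][1][108:232,c0:c0+88,::-1],None,fx=4.5,fy=4.5,interpolation=cv2.INTER_CUBIC) for n,c0 in(("rack",216),("rest",216))]
cv2.imwrite("pics/crop1.png",np.clip(np.hstack(a)*1.4,0,255).astype(np.uint8))
E
```

```text
(no output)
```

View pics/crop1.png

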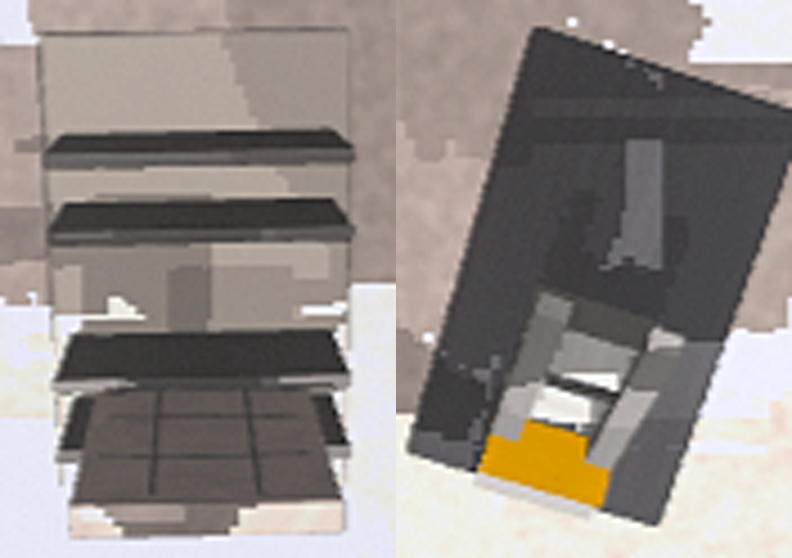

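```bash
python3 - <<'E'
from h import *
import pickle
from scipy.optimize import least_squares
D=pickle.load(open("d.pkl","rb"))
cr=lambda p:(np.array(p,float)+.5)/4.5-.5+[216,108]
bg=lambda p:(np.array(p,float)+.5)*.64-.5
def fit(c,M,uv,x0,c2=None,M2=None,uv2=None):
    M=np.array(M,float)/1000
    def r(v,M=M,uv=uv,c=c):
        ca,sa=np.cos(v[2]),np.sin(v[2]); return w2pix(c,M@np.array([[ca,-sa,0],[sa,ca,0],[0,0,1]]).T+[v[0],v[1],0])-uv
    s=least_squares(lambda v:r(v).ravel(),x0,loss="soft_l1"); print(s.x[:2].round(4),np.degrees(s.x[2]).round(2)); return s.x,r(s.x).round(1).tolist()
c=D["rack"][0]
M=[(-40,y,60) for y in(40,-40)]; 
# image right = world -y? decide by projecting
print("img right check",w2pix(c,[[.46,.25,.06],[.46,.30,.06]]).round(0).tolist())
L=[(44,153),(44,166),(48,230),(50,243),(38,32)]; R=[(354,149),(354,161),(354,227),(354,238),(350,28)]
for sgn in((-1,1)):
    M=[(x,sgn*y,z) for x,y,z in((-42,40,60),(-38,40,60),(-22,40,60),(-18,40,60),(-70,45,10))]
    M+=[(x,-y,z) for x,y,z in M]
    print(fit(c,M,cr(L+R),(.464,.278,.04)))
c=D["rest"][0]
uv=np.vstack([cr([(138,27)]),bg([(479,210)]),cr([(261,524),(12,452)])])
M=[(70,40,8),(70,-40,8),(-60,-40,8),(-60,40,8)]
v,res=fit(c,M,uv,(.533,-.255,1.27)); print(res)
uv=np.vstack([uv,cr([(144,291),(290,341)])]); v,res=fit(c,M+[(9.5,18,74.5),(9.5,-18,74.5)],uv,v); print(res)
ct=get_calibration("top")
v,res=fit(ct,M,bg([(500,299),(488,339),(554,360),(566,319)])[[1,0,3,2]],v); print(res)
E
```

```text
img right check [[234.0, 174.0], [276.0, 175.0]]
[0.4625 0.2813] 1.05
(array([0.46251925, 0.28131209, 0.0182535 ]), [[-0.6, -0.3], [-0.5, 0.3], [-0.7, -0.0], [-0.9, 0.5], [0.1, 0.1], [0.6, -0.6], [0.5, 0.3], [0.3, -0.5], [0.2, 0.5], [1.1, -0.2]])
[0.4625 0.2873] -0.7
(array([ 0.46254316,  0.28734135, -0.01215347]), [[75.9, -0.4], [75.7, 0.3], [74.0, -0.1], [73.4, 0.4], [76.7, 0.0], [-63.1, -0.4], [-63.1, 0.4], [-62.9, -0.4], [-62.9, 0.6], [-62.9, -0.1]])
[ 0.538  -0.2551] 72.27
[[-0.3, -0.6], [1.1, -0.7], [0.2, 1.6], [-1.0, 0.6]]
[ 0.5387 -0.2532] 72.51
[[0.0, -2.1], [1.6, -2.4], [1.0, 0.3], [-0.3, -0.5], [-0.5, 3.4], [-0.8, 2.2]]
[ 0.537  -0.2551] 72.99
[[-0.9, 0.2], [-0.6, -0.9], [0.7, -0.1], [0.7, 0.5]]
```

```bash
cat >> h.py <<'E'
REST=np.array([.5375,-.2551,0]); a=np.radians(72.6); ex=np.array([np.cos(a),np.sin(a),0]); ey=np.array([-np.sin(a),np.cos(a),0]); ez=np.array([0,0,1.])
u=(ex+ez)/2**.5; n=(ez-ex)/2**.5
LIP=REST-.04*ex+.025*ez; CT=LIP+.06*u+.004*n
RK=np.array([.4625,.2813,0]); b=np.radians(1.05); rx=np.array([np.cos(b),np.sin(b),0]); SLOT=RK-.03*rx+.01*ez
t=np.radians(106.4); TILE=np.array([.6188,-.0347,0]); tw=np.array([np.sin(t),-np.cos(t),0])
POSES={"pick":(TILE+.0015*ez,-ez,tw),"place":(CT-.0025*n,-n,ey),"pick2":(LIP+.088*u+.004*n,-u,n),"rack":(SLOT+.088*ez,-ez,rx)}
E
python3 - <<'E'
from h import *
for k,(p,z,y) in POSES.items():
    for s in(1,-1):
        R=tool(z,s*y)
        for d in(0,.1,):
            q=kin.solve_ik(p-d*np.array(z),R); print(k,s,d,None if q is None else np.round(q,0), p.round(3))
E
```

```text
pick 1 0 [ -9.  43.  88.  -0.  49. -25.] [ 0.619 -0.035  0.002]
pick 1 0.1 [ -9.  35.  85.  -0.  60. -25.] [ 0.619 -0.035  0.002]
pick -1 0 [ -9.  43.  88.  -0.  49. 155.] [ 0.619 -0.035  0.002]
pick -1 0.1 [ -9.  35.  85.  -0.  60. 155.] [ 0.619 -0.035  0.002]
place 1 0 [-52.  49.  80.  36.  82. 130.] [ 0.538 -0.254  0.068]
place 1 0.1 [-56.  46.  72.  33.  93. 133.] [ 0.538 -0.254  0.068]
place -1 0 [-52.  49.  80.  36.  82. -50.] [ 0.538 -0.254  0.068]
place -1 0.1 [-56.  46.  72.  33.  93. -47.] [ 0.538 -0.254  0.068]
pick2 1 0 [ -5.  44.  89. -48.  68. 129.] [ 0.543 -0.237  0.09 ]
pick2 1 0.1 [  1.  40.  83. -43.  79. 125.] [ 0.543 -0.237  0.09 ]
pick2 -1 0 [ -5.  44.  89. -48.  68. -51.] [ 0.543 -0.237  0.09 ]
pick2 -1 0.1 [  1.  40.  83. -43.  79. -55.] [ 0.543 -0.237  0.09 ]
rack 1 0 [ 26.  28. 100.  -0.  52.  25.] [0.433 0.281 0.098]
rack 1 0.1 [26. 21. 94. -0. 66. 25.] [0.433 0.281 0.098]
rack -1 0 [  26.   28.  100.   -0.   52. -155.] [0.433 0.281 0.098]
rack -1 0.1 [  26.   21.   94.   -0.   66. -155.] [0.433 0.281 0.098]
```

```bash
python3 - <<'E'
from h import *
p,z,y=POSES["pick"]; R=tool(z,y)
arm.move_to(p+.08*ez,R); arm.move_l(p,R,feed=.1); print("F",monitor.current_force().round(1),monitor.current_ee_pos())
arm.grip(.05); print("w",monitor.current_width(),monitor.current_grasp_force())
arm.move_l(p+.13*ez,feed=.12); print("w",monitor.current_width(),monitor.current_grasp_force())
p,z,y=POSES["place"]; R=tool(z,-y)
arm.move_to(p+.08*n+.004*u,R); print("w",monitor.current_width(),monitor.current_force().round(2),monitor.current_t())
im=snapshot("wrist");c=get_calibration("wrist"); cv2.imwrite("pics/held.png",im[...,::-1])
# expected tile corners if held nominally
C=p+.08*n+.004*u+.0025*n
print(w2pix(c,[C+i*.06*u+j*.03*ey+.004*n for i,j in((1,1),(1,-1),(-1,-1),(-1,1))]).round(0).tolist())
E
```

```text
F [0.9 0.3 0.1] [ 0.61902514 -0.03488788  0.00166578]
w 0.05961314304938453 30.000332593917847
w 0.05951277680966914 29.9998140335083
w 0.059637884921086085 [-0.18 -0.02 -0.68] 9.5917
[[204.0, 146.0], [311.0, 146.0], [301.0, 322.0], [213.0, 322.0]]
```

View pics/held.png

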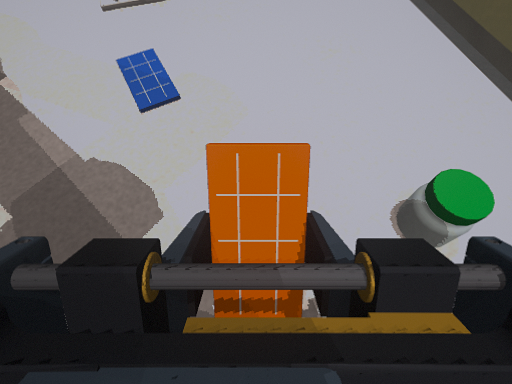

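The tile is held as expected: its upper edge is at row 143, columns 207–310, against a predicted 146, 204–311. I'll lower it onto the rails while watching the contact force.

```bash
python3 - <<'E'
from h import *
p,z,y=POSES["place"]; R=tool(z,-y); B=p+.003*u
arm.move_l(B+.008*n,R,feed=.12); f0=monitor.current_force()@n
d=.008
while d>-.006:
    d-=.001; arm.move_l(B+d*n,feed=.03); f=monitor.current_force()@n-f0
    if abs(f)>4: break
print("contact d",d,f,monitor.current_force().round(1))
e=0
f0=monitor.current_force()@u
while e<.008:   # slide down to the lip
    e+=.001; arm.move_l(B+d*n-e*u,feed=.03); f=monitor.current_force()@u-f0
    if f>6: break
print("lip at e",e,f,monitor.current_force().round(1),monitor.current_t())
arm.grip(.075); arm.sleep(.3); arm.move_l(B+.1*n,feed=.15); arm.sleep(.3)
for k in("top","wrist","side"):
    im=snapshot(k);c=get_calibration(k)
    cv2.imwrite(f"pics/rel_{k}.png",im[...,::-1])
    print(k,"expected corners",w2pix(c,[CT+i*.06*u+j*.03*ey+.004*n for i,j in((1,1),(1,-1),(-1,-1),(-1,1))]).round(1).tolist())
    print(" seen",cv2.boxPoints(cv2.minAreaRect(seg(im,5,22))).round(1).tolist())
print(monitor.current_t())
E
```

```text
contact d -0.001 8.769039895245767 [-3.7 -4.3  6.2]
lip at e 0.004 12.41862539647137 [ 0.6  2.5 16. ] 13.6417
top expected corners [[330.2, 215.7], [336.9, 193.5], [359.3, 205.3], [353.2, 225.8]]
 seen [[325.1000061035156, 214.3000030517578], [334.29998779296875, 192.89999389648438], [362.5, 204.89999389648438], [353.29998779296875, 226.39999389648438]]
wrist expected corners [[224.7, 133.0], [291.1, 133.1], [287.1, 252.4], [228.4, 252.4]]
 seen [[226.0, 133.0], [291.0, 133.0], [291.0, 258.0], [226.0, 258.0]]
side expected corners [[263.7, 221.9], [292.0, 218.3], [301.5, 276.3], [272.7, 280.8]]
 seen [[267.79998779296875, 256.0], [297.0, 251.1999969482422], [301.6000061035156, 278.70001220703125], [272.3999938964844, 283.6000061035156]]
15.6667
```

View pics/rel_side.png

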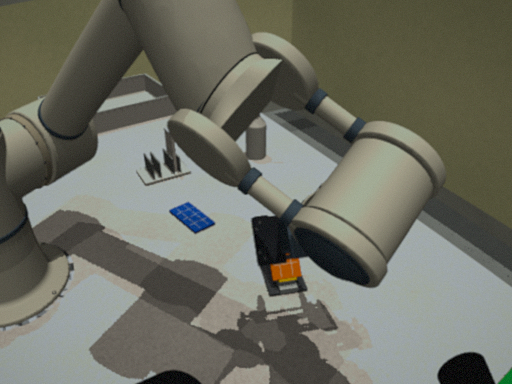

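The side view is mostly blocked by the arm, but the tile's lower part shows at the lip at about (288,270), and the wrist view matched the expected tile edges. Next is the second-grasp approach, with a new check from there.

```bash
python3 - <<'E'
from h import *
q=monitor.current_ee_pos(); q[2]=.3
arm.move_l(q,feed=.25)
p,z,y=POSES["pick2"]; R=tool(z,-y)
arm.move_to(p+.13*u,R); arm.grip(.044)
print(monitor.current_t(),monitor.current_ee_pos().round(3))
P=[CT+i*.06*u+j*.03*ey+s*.004*n for s in(1,-1) for i,j in((1,1),(1,-1),(-1,-1),(-1,1)) ]
v=[]
for k,(x0,y0) in(("wrist",(0,0)),("side",(200,140)),("top",(260,120))):
    im=snapshot(k);c=get_calibration(k)
    o=im[...,::-1].copy()
    if k!="wrist":
        o=cv2.resize(o[y0:y0+192,x0:x0+192],(400,400),interpolation=cv2.INTER_CUBIC)
        for w in w2pix(c,P): cv2.circle(o,tuple(int(round(t)) for t in ((w+.5-[x0,y0])*400/192-.5)),2,(255,0,255),-1)
    else:
        o=o[:, 56:456].copy()
        o=o[:384]
        for w in w2pix(c,P): cv2.circle(o,(int(round(w[0]-56)),int(round(w[1]))),2,(255,0,255),-1)
        o=cv2.resize(o,(400,384))
        o=cv2.copyMakeBorder(o,0,16,0,0,0)
    v.append(o)
cv2.imwrite("pics/lean.png",np.hstack(v[:2])); cv2.imwrite("pics/leantop.png",v[2])
E
```

```text
18.6083 [ 0.571 -0.149  0.182]
```

View pics/lean.png

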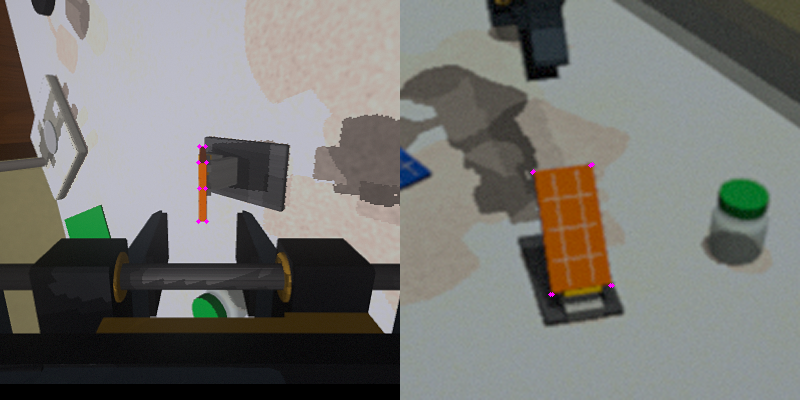

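The tile leans at the predicted corners to within about 2 px: in the wrist crop it is the edge-on strip at (203,147–221), and in the side crop its lower end is on the lip at (580,292). Now I'll grip its upper end and carry it to above the slot.

```bash
python3 - <<'E'
from h import *
p,z,y=POSES["pick2"]; R=tool(z,-y)
arm.move_l(p,R,feed=.1); print("F",monitor.current_force().round(1))
arm.grip(.004); print("w",monitor.current_width(),monitor.current_grasp_force(),monitor.current_force().round(1))
arm.move_l(p+.05*u,feed=.1); q=p+.05*u; arm.move_l(q+.1*ez,feed=.2)
p,z,y=POSES["rack"]; R=tool(z,y)
arm.move_to(p+.17*ez,R); print(monitor.current_ee_pos().round(4)); arm.move_l(p+.075*ez,feed=.15); arm.sleep(.2)
print("w",monitor.current_width(),monitor.current_force().round(2),monitor.current_t())
O=monitor.current_ee_pos()
P=[O-.088*ez+i*.12*ez+j*.03*np.cross(ez,rx)+s*.004*rx for s in(1,-1) for i in(0,1) for j in(1,-1)]
W=[RK+x*rx+yy*np.cross(ez,rx)+.06*ez for x in(-.038,-.022) for yy in(.04,-.04)]
v=[]
for k,(x0,y0) in(("wrist",(156,80)),("side",(100,90))):
    im=snapshot(k);c=get_calibration(k); S=200 if k=="wrist" else 120
    o=cv2.resize(im[y0:y0+S,x0:x0+S,::-1],(400,400),interpolation=cv2.INTER_CUBIC)
    for Q,col in((P,(255,0,255)),(W,(0,255,0))):
        for w in w2pix(c,Q): cv2.circle(o,tuple(int(round(t)) for t in ((w+.5-[x0,y0])*400/S-.5)),2,col,-1)
    v.append(o)
cv2.imwrite("pics/above.png",np.hstack(v))
E
```

```text
F [-0.6  0.1  0.2]
w 0.00775574670137101 30.00020742416382 [-0.3  1.   1.3]
[0.4327 0.2802 0.2675]
w 0.007812430212438766 [ 0.38 -0.22 -0.73] 24.9167
```

View pics/above.png

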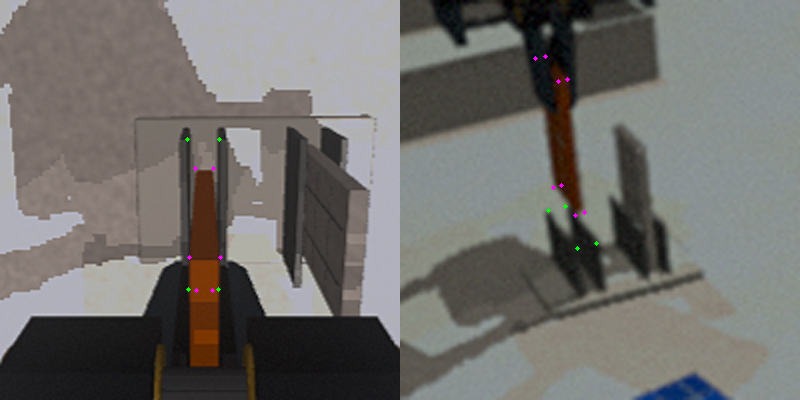

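The tile's lower edge (cols 196–214, row 168) sits midway between the slot walls (cols ~190 and ~218), upright and clear of the white tile. I'll lower it with a force check.

```bash
python3 - <<'E'
from h import *
p,z,y=POSES["rack"]
arm.move_l(p+.03*ez,feed=.06); print(monitor.current_force().round(1))
arm.move_l(p+.006*ez,feed=.05); f0=monitor.current_force(); print(f0.round(1))
d=.006
while d>-.008:
    d-=.001; arm.move_l(p+d*ez,feed=.03); f=(monitor.current_force()-f0)
    if abs(f[2])>5 or np.linalg.norm(f)>12: break
print("floor d",d,f.round(1),monitor.current_ee_pos().round(4))
E
```

```text
[ 0.4 -0.7 -1.5]
[-0.4 -0.2 -0.6]
floor d -0.001 [-1.2 -1.  10.7] [0.4327 0.2808 0.0975]
```

Contact came at the expected floor height, with no side load. Releasing and backing off straight up.

```bash
python3 - <<'E'
from h import *
p,z,y=POSES["rack"]
arm.grip(.03); arm.sleep(.2); arm.move_l(p+.12*ez,feed=.12); arm.sleep(.3)
v=[]
yv=np.cross(ez,rx); P=[SLOT+i*.12*ez+j*.03*yv+s*.004*rx for s in(1,-1) for i in(0,1) for j in(1,-1)]
for k,(x0,y0) in(("wrist",(156,80)),("side",(100,90))):
    im=snapshot(k);c=get_calibration(k); S=200 if k=="wrist" else 120
    o=cv2.resize(im[y0:y0+S,x0:x0+S,::-1],(400,400),interpolation=cv2.INTER_CUBIC)
    for w in w2pix(c,P): cv2.circle(o,tuple(int(round(t)) for t in ((w+.5-[x0,y0])*400/S-.5)),2,(255,0,255),-1)
    v.append(o)
cv2.imwrite("pics/end.png",np.hstack(v))
im=snapshot("top"); print("blue",tile_pose(get_calibration("top"),im,105,130),monitor.current_t(),monitor.current_force().round(1))
E
```

```text
blue (449.3730773925781, 28.557693481445312, 118.46221923828125, 58.499412536621094, 101.2343397140503) 30.6417 [0.3 0.3 0.2]
```

View pics/end.png

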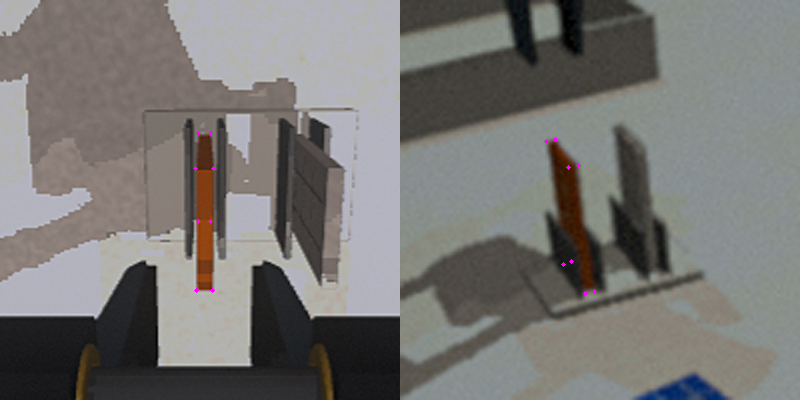

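The tile stands upright in the empty slot, its top corners on the predicted marks (wrist crop (204,168–290), side crop (552–578,140–167)). The gripper is clear and the blue tile has not moved.

```bash
python3 -c "
from rig import arm, monitor, kin, snapshot, get_calibration
print(arm.sign_off())"
```

```text
the job is handed in; nothing more can be done
None
```

The orange tile was leaned on the drain rest and released, then stood on end in the empty rack slot and released, and the job was handed in at about 31 s; the blue tile did not move, and the arm never went near the bottle or jar (I didn't re-measure those two).

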